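Take the tube wheel off the rotator for washing

TASK

Take the tube wheel off the tilted rotator so it can be washed. First pull the spring clip sideways out of the shaft and put it in the steel dish; then draw the wheel off the shaft and lay it flat in the white tray, hub up, lowering it rather than dropping it. Leave the tube rack, the wash bottle and the steel beaker where they stand.

Things in the scene. Friction and masses are not known exactly. Their poses are not given: they have to be found in the camera images.
- rotator: Tube rotator fixed to the bench: blue base 170 x 150 x 50 mm, white yoke and motor. Its shaft leans 35 degrees from vertical towards the rotator's own -x (yaw 0: towards the robot), so it points up along (-0.574, 0, 0.819) of the rotator's axes. Origin: underside of the base; the flange face that carries the wheel is centred at (-20, 0, 175) mm.
- shaft_hole (a point): Centre of the cross hole in the steel shaft (16 mm diameter); the hole is 5 mm wide and 5 mm high, runs along the rotator's y axis, and lies 47.6 mm up the shaft from the flange face, just above the hub of the wheel. Axes as the rotator's.
- shaft_end (a point): Middle of the free upper end of the shaft, 60.5 mm up the shaft from the flange face. Axes as the rotator's.
- clip: Loose gold-coloured R-shaped spring clip, 4 mm wire, 76 mm long, 30 g. Origin: middle of its loop, 26 mm across outside. x: from shaft to loop (pulls out that way, about level at first); z: square to its flat, up the shaft. Shaft axis at x = -42, y = -8 mm; straight leg along y = -8 mm, bowed leg at y = -3 to 4. About 6 N frees it after 30 mm. Below the loop: 41 mm to the wheel, 31 mm to its tube holders.
- clip_tip (a point): Free end of the clip's straight leg, at (-63, -8, 0) mm in the clip's frame. Axes as the clip's.
- wheel: Loose white tube wheel, 180 mm across, 6 mm thick, 0.25 to 0.42 kg; blue hub 38 mm across, rising to 45 mm above the back face. Its 19 mm bore slides off the 16 mm shaft once the clip is out (60.5 mm of travel). Eight empty grey tube holders at 53 to 82 mm from the axis, tops 16 mm above the back face. Origin: centre of the back face; z: along the axis to the hub.
- dish: Round stainless dish, fixed, 132 mm across the rim, 116 mm across its foot, 30 mm high, inner floor at 3 mm. Origin: centre of its underside.
- tray: Flat white plastic tray, fixed, 260 x 240 mm (its x and y) and 22 mm high, walls and floor 5 mm thick. Origin: centre of its underside.
- tube_rack: Yellow tube rack with capped tubes, 62 x 110 mm, 104 mm high to the caps, loose; leave it alone. Origin: centre of its underside.
- wash_bottle: White bottle with a blue cap, 60 mm across, 165 mm high, loose; leave it alone. Origin: centre of its underside.
- beaker: Open steel beaker, 72 mm across the rim, 85 mm high, loose; leave it alone. Origin: centre of its underside.
Not all that is in view belongs to the job. There is more than one size of the rotator; the job needs the smallest.

How it is judged:
By the outcome, as a careful person would: the job done as asked, in the order asked, and still so for the second after the job is handed in, with the robot touching nothing.
It also fails if it takes over 48 s, if anything falls off the work surface, if the arm or the gripper's body presses on something with over 40 N, if the wrist force passes 120 N, or if a joint passes its speed limit or range.

ROBOT

A 7-joint arm with a two-finger parallel gripper is mounted at the origin on the work surface. World frame = base frame: x ahead of the robot, y to its left, z up, the work surface at z = 0. Lengths are in m, angles in rad, forces in N, time in s.
With the tool pointing down it reaches from about 0.4 to 0.9 m from the base axis. Payload 5.5 kg.
Tool frame: the origin (TCP) lies midway between the tips of the shut fingers; the grasp point (between the pads) lies 19 mm behind it (manip.grip_depth is the distance from the TCP to the grasp point, in m); z points along the fingers, y is the line along which they close (so a half turn about z gives the same grasp; the last joint's range is limited). The gripper opens to 92 mm and grips with 3 to 60 N. Pads are 19 mm wide; open, the fingers measure 130 mm over their backs; the gripper's body (75 mm by 190 mm) begins 47 mm behind the grasp point.
Start: joints at [1.498, 0.501, -0.427, 1.55, 0.221, 1.138, -0.21], TCP at [0.214, -0.614, 0.227] pointing down, gripper open.
Joint ranges: [-2.88, 2.88], [-0.31, 2.03], [-1.54, 1.56], [0.2, 2.42], [-1.41, 4.55], [0.19, 2.02], [-2.57, 2.57]. Speed limits (rad/s): [2.57, 2.57, 3.14, 3.14, 3.14, 3.14, 3.14].

INTERFACE

Orientations are given as a unit quaternion [x, y, z, w].
In Python, from bench import manip, effector, viewer gives the robot as it stands. Calls block until the motion is done:
- manip.move_pose(position, orientation): joint-space move of the TCP to a pose.
- manip.servo_line(position, ori=None, vel=0.15): straight line of the TCP; ori=None keeps the orientation; vel is the mean speed in m/s.
- manip.movej(angles): joint-space move.
- effector.open_jaws() and effector.close(f_grip=None): open the fingers fully, or close them until they stop; f_grip is the grip in N (None keeps the last).
- manip.sleep(seconds).
- manip.solve_ik(position, orientation): joint angles nearest the present ones, or None.
- viewer.get_image(name): name is "scene" or "top" or "wrist"; returns the picture (480x640x3 uint8, red, green, blue); there is no depth.
- viewer.get_calibration(name): a dict with "vfov" (degrees; the focal length in pixels is half the picture's height over the tangent of half this angle, whatever the lens; pixels are square), "cx", "cy" (the principal point, pixels), "eye" and "attitude" of the camera in the world. Camera axes: x right, y down, z forward; pixel columns grow to the right and rows downward; lengths in m; the calibration is good to about 2 mm. A picture is of the moment at which its call begins: read the wrist's pose just before it. get_calibration takes no time and is no camera call; for the wrist camera it gives the pose at the moment of the call.
A pose or a line that the arm cannot do raises manip.PlanningError and nothing moves.
- manip.hand_in(): hands the job in; it is judged then, once.
Readings, each from a call of its own:
- manip.current_clock(): time.
- manip.current_q(): joint angles.
- manip.current_joint_velocities(): joint speeds.
- manip.current_tau(): joint torques, N m.
- manip.current_tool_pos(): TCP position.
- manip.current_tcp_rot(): TCP orientation.
- manip.current_force(): force on the tool from outside, world axes, zero at the start.
- manip.current_wrist_torque(): the same for the moment, N m.
- manip.current_finger_gap(): finger opening in m.
- manip.current_gripper_force(): force on a finger pad.
Only numpy, scipy, OpenCV 4.12 (cv2) and the standard library are available. Lean on these libraries where they do the work, as an engineer would, in place of code of your own. Each camera call takes 0.05 s, during which the arm holds its last target. There are 200 camera calls.

## Working session

There is one attempt and no reset: what is moved stays moved. The work goes in short steps, each a Python script; the robot and the scene stay as the last script left them, time stands still between calls to the robot, and variables do not carry over. Pictures are saved under pics/ and viewed, at most 10 in all, crops included, and the job is handed in when it is done.

```bash
mkdir -p pics; ls; python3 - <<'E'
from bench import manip, effector, viewer
import cv2
for n in ("scene","top"):
    cv2.imwrite(f"pics/{n}0.png",viewer.get_image(n)[:,:,::-1]); print(n,viewer.get_calibration(n))
print(viewer.get_calibration("wrist")); print(manip.current_tool_pos(),manip.current_tcp_rot(),manip.grip_depth,manip.current_clock())
E
```

```text
pics
scene {'vfov': 49.32440757240475, 'cx': 328.3161174349171, 'cy': 231.64651045216672, 'eye': array([0.87788041, 0.57874431, 0.96627573]), 'attitude': array([ 0.32524205,  0.88585705, -0.31142588, -0.1117534 ])}
top {'vfov': 47.798542120365006, 'cx': 315.7180566769224, 'cy': 237.874019235034, 'eye': array([0.28977732, 0.10740292, 1.42025393]), 'attitude': array([-0.7010434 ,  0.70949588, -0.04457367,  0.0562756 ])}
{'vfov': 69.72995569860352, 'cx': 315.6920575567956, 'cy': 242.00664474323443, 'eye': array([ 0.28032979, -0.58994042,  0.38511252]), 'attitude': array([ 0.80825897, -0.5740378 , -0.07728034,  0.10595187])}
[ 0.21398691 -0.61311382  0.2257997 ] [ 9.85931794e-01  1.67145995e-01 -1.02048000e-04 -8.38243422e-04] 0.0188 0.1
```

View pics/scene0.png

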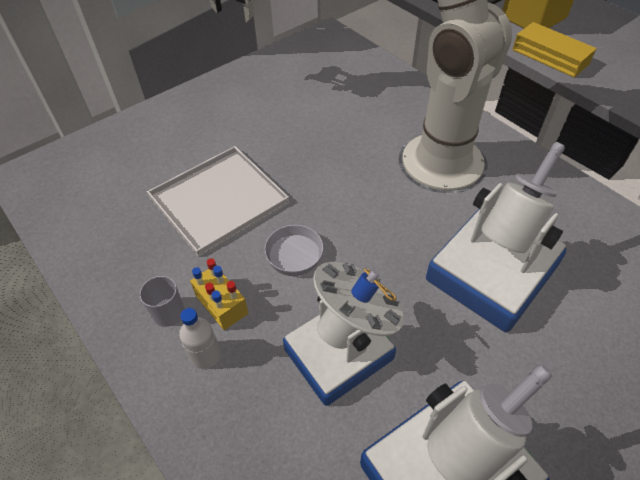

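View pics/top0.png

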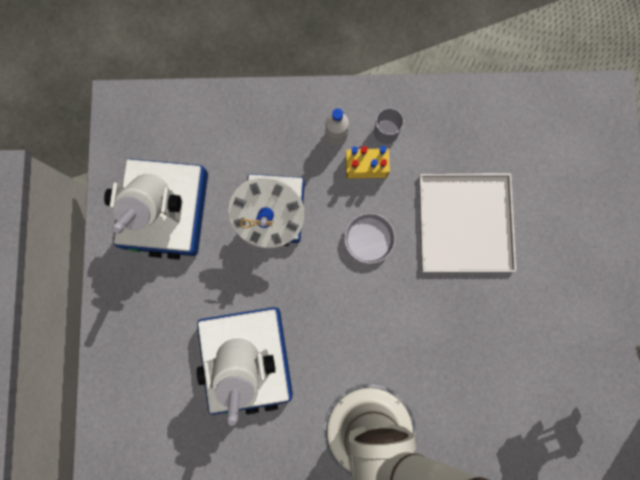

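Scene: the wheel and gold clip are on the small rotator (scene ~(340,340), clip ~(378,285); top ~(268,212), clip ~(246,224)). Look-alikes are the two larger bare rotators (scene (495,250) and (450,440)), so I choose the small one. The dish is at top (369,240) and the tray at top (467,223).

```bash
cat > h.py <<'E'
from bench import manip, effector, viewer
import numpy as np, cv2
from scipy.spatial.transform import Rotation as R
from scipy.optimize import least_squares
def proj(c,P):
    f=240/np.tan(np.radians(c['vfov'])/2); p=R.from_quat(c['attitude']).inv().apply(np.atleast_2d(P)-c['eye'])
    return p[:,:2]/p[:,2:]*f+[c['cx'],c['cy']]
def ray(c,uv):
    f=240/np.tan(np.radians(c['vfov'])/2)
    return R.from_quat(c['attitude']).apply([(uv[0]-c['cx'])/f,(uv[1]-c['cy'])/f,1.])
def onz(c,uv,z):
    d=ray(c,uv); return c['eye']+d*(z-c['eye'][2])/d[2]
def tri(obs):
    return least_squares(lambda P:np.concatenate([proj(c,P)[0]-uv for c,uv in obs]),[.5,.1,.1]).x
def T(x,y,yaw): return R.from_euler('z',yaw),np.array([x,y,0])
E
python3 - <<'E'
from h import *
s=viewer.get_calibration("scene");t=viewer.get_calibration("top")
print("base top corner",[onz(t,u,.05).round(3) for u in ((250,176),(303,178),(300,241))])
print("scene base",[onz(s,u,.05).round(3) for u in ((285,348),(394,352),(328,390))])
print("dish",onz(t,(369.5,239),.03).round(3),onz(s,(294,248),.03).round(3))
print("tray",[onz(t,u,.022).round(3) for u in ((419,174),(512,174),(515,272),(421,272))])
print("hub",tri([(t,(265,214)),(s,(372,277))]).round(3))
for n,z in (("rack",.1),):
  print(onz(t,(368,160),z).round(3))
print("bottle",onz(t,(338,114),.165).round(3),"beaker",onz(t,(390,122),.085).round(3))
a=cv2.imread("pics/scene0.png")[250:400,270:420];b=cv2.imread("pics/top0.png")[165:265,215:315]
cv2.imwrite("pics/crop1.png",np.hstack([cv2.resize(a,(400,400),interpolation=2),cv2.resize(b,(400,400),interpolation=2)]))
E
```

```text
base top corner [array([0.652, 0.299, 0.05 ]), array([0.644, 0.16 , 0.05 ]), array([0.479, 0.169, 0.05 ])]
scene base [array([0.654, 0.18 , 0.05 ]), array([0.502, 0.32 , 0.05 ]), array([0.645, 0.296, 0.05 ])]
dish [ 0.485 -0.01   0.03 ] [ 0.486 -0.01   0.03 ]
tray [array([ 0.658, -0.145,  0.022]), array([ 0.654, -0.39 ,  0.022]), array([ 0.396, -0.381,  0.022]), array([ 0.398, -0.141,  0.022])]
hub [0.511 0.246 0.23 ]
[ 0.675 -0.005  0.1  ]
bottle [0.772 0.07  0.165] beaker [ 0.779 -0.065  0.085]
```

View pics/crop1.png

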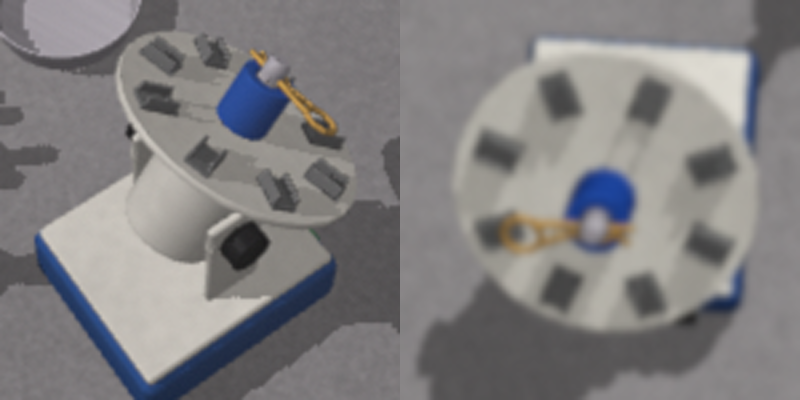

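```bash
cat >> h.py <<'E'
S=np.array([-np.sin(np.radians(35)),0,np.cos(np.radians(35))]); F=np.array([-.02,0,.175]); Y=np.array([0,1.,0]); D=np.cross(S,Y)
HOLE=F+.0476*S; END=F+.0605*S; LOOP=HOLE+.042*Y+.008*D
E
python3 - <<'E'
from h import *
s=viewer.get_calibration("scene");t=viewer.get_calibration("top")
o=[(s,END,(373,275.5)),(t,END,(264.3,220.5)),(s,LOOP,(390.8,295.8)),(t,LOOP,(245,223.3)),(s,[.085,-.075,.05],(284.3,339)),(s,[.085,.075,.05],(326,394)),(s,[-.085,.075,.05],(394.5,346)),(t,[.085,.075,.05],(248.3,175)),(t,[.085,-.075,.05],(303.3,177.5))]
def res(v):
    r,p=T(*v); return np.concatenate([proj(c,r.apply(P)+p)[0]-u for c,P,u in o])
r=least_squares(res,[.57,.235,0],loss='soft_l1'); print(r.x, r.fun.reshape(-1,2).round(1) if 0 else res(r.x).reshape(-1,2).round(1))
R_,p=T(*r.x); print("loop",R_.apply(LOOP)+p,"end",R_.apply(END)+p)
# tool options for clip grasp
E
```

```text
[ 0.55872084  0.23799518 -0.09208448] [[-2.5 -0.2]
 [-0.8 -0.7]
 [-5.9  1.8]
 [ 1.  -4.1]
 [ 0.3 -5.3]
 [ 2.9  1.5]
 [ 7.3 -0.4]
 [-0.7  1.7]
 [ 1.6  3.5]]
loop [0.50895564 0.28476948 0.20940303] end [0.50425122 0.24302522 0.2245587 ]
```

```bash
cat >> h.py <<'E'
def toolq(yaw,sgn,tilt=35.):
    "tool along -S (or down for tilt=0), tool x = sgn*Y of a frame with this yaw"
    a=np.radians(tilt); s=np.array([-np.sin(a),0,np.cos(a)]); x=sgn*Y; z=-s
    return (R.from_euler('z',yaw)*R.from_matrix(np.c_[x,np.cross(z,x),z])).as_quat()
E
python3 - <<'E'
from h import *
v=[.5587,.238,-.07]; R_,p=T(*v); w=lambda P:R_.apply(P)+p
for sg in (1,-1):
    q=toolq(v[2],sg); qd=toolq(v[2],sg,0)
    for n,P,Q in (("via",[.45,-.1,.42],qd),("view",w(END+.13*S),q),("clip",w(LOOP-.014*S),q),("pull",w(LOOP+.09*Y+.02*S),q),("dish",[.485,-.03,.02],qd),("hub",w(F+.023*S),q),("off",w(F+.13*S),q),("tray",[.526,-.264,.03],qd),("dishrot",[.485,-.01,.02],toolq(-1.57,sg,0))):
        a=manip.solve_ik(P,Q); print(sg,n,None if a is None else np.round(a,2))
print(p)
E
```

```text
1 via [ 1.29  0.04 -1.14  1.7   0.03  1.43  0.07]
1 view [ 0.36 -0.28 -1.09  2.17  0.3   0.7  -1.03]
1 clip [-0.07  0.32 -0.87  2.16  1.22  0.78 -1.86]
1 pull [-0.1   0.48 -1.08  2.    1.24  1.06 -1.9 ]
1 dish [ 0.62  0.64 -0.76  2.08  0.7   0.69 -0.67]
1 hub [ 0.04  0.29 -0.87  2.21  1.24  0.7  -1.82]
1 off [ 0.71 -0.1  -1.48  2.2   0.63  0.63 -1.31]
1 tray [ 0.9   0.72 -0.64  1.83  0.58  0.79 -0.12]
1 dishrot [ 0.46  0.59 -0.6   2.09  0.56  0.63 -2.1 ]
-1 via None
-1 view [-0.46 -0.15 -0.43  2.19  0.61  0.82  1.8 ]
-1 clip [ 0.23  0.55 -1.29  2.15  1.39  1.04  1.21]
-1 pull [ 0.02  0.63 -1.3   2.    1.35  1.22  1.19]
-1 dish [-0.61  0.65  0.77  2.12 -0.75  0.67 -2.53]
-1 hub [ 0.35  0.5  -1.29  2.2   1.4   0.95  1.26]
-1 off [-0.19 -0.03 -0.65  2.21  0.75  0.7   1.69]
-1 tray [-0.34  0.99  1.13  1.87 -1.07  1.04 -1.96]
-1 dishrot [ 0.59  0.65 -0.77  2.08  0.72  0.7   0.92]
[0.5587 0.238  0.    ]
```

```bash
python3 - <<'E'
from h import *
import json
v=[.5587,.238,-.07]; R_,p=T(*v); w=lambda P:R_.apply(P)+p
manip.move_pose([.42,-.1,.42],toolq(v[2],1,0))
manip.move_pose(w(END+.11*S),toolq(v[2],1))
c=viewer.get_calibration("wrist"); im=viewer.get_image("wrist")[:,:,::-1]
cv2.imwrite("pics/w1.png",im); json.dump({k:np.array(x).tolist() for k,x in c.items()},open("w1.json","w"))
print(manip.current_clock(),proj(c,[w(END),w(LOOP),w(HOLE)]).round(0),manip.current_tool_pos(),w(END+.11*S))
E
```

```text
3.6167 [[314. 238.]
 [304. 184.]
 [314. 235.]] [0.44209703 0.24507849 0.31495671] [0.4411937  0.2462389  0.31466542]
```

View pics/w1.png

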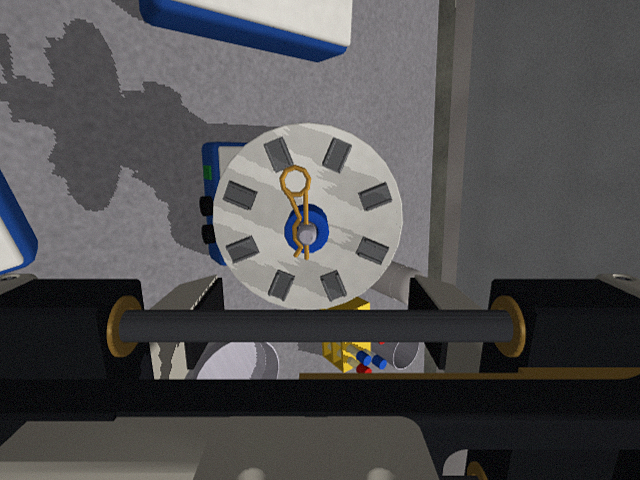

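Wrist view: shaft end at (307,235), clip loop centre at (296,181), straight-leg tip at (306,258). All three lie within 8 px (~5 mm) of the prediction. I'll refit with them.

```bash
python3 - <<'E'
from h import *
import json
c={k:np.array(x) for k,x in json.load(open("w1.json")).items()}
s=viewer.get_calibration("scene");t=viewer.get_calibration("top")
TIP=HOLE-.021*Y
im=cv2.imread("pics/w1.png")
# wheel rim points (plane at 6 mm above flange): extreme left/right/top in wrist picture
WL,WT=F+.006*S,0
o=[(c,END,(307,235),3),(c,LOOP,(296,181),3),(c,TIP,(306,258),3),(s,END,(373,275.5),1),(t,END,(264.3,220.5),1),(t,[.085,.075,.05],(248.3,175),.5),(t,[.085,-.075,.05],(303.3,177.5),.5)]
def res(v):
    r,p=T(*v); return np.concatenate([k*(proj(q,r.apply(P)+p)[0]-u) for q,P,u,k in o])
r=least_squares(res,[.57,.235,0],loss='soft_l1'); print(r.x, res(r.x).reshape(-1,2).round(1))
R_,p=T(*r.x); print("loop",R_.apply(LOOP)+p,"end",R_.apply(END)+p, "wheel centre px",proj(c,R_.apply(F+.006*S)+p))
an=np.linspace(0,6.283,73);rim=np.array([F+.006*S+.09*(np.cos(a)*Y+np.sin(a)*D) for a in an]);q=proj(c,R_.apply(rim)+p);print("rim",q.min(0),q.max(0))
E
```

```text
[ 0.5513882   0.24087122 -0.08265411] [[-3.2  3.5]
 [ 1.   0. ]
 [ 1.  -3.8]
 [ 1.6 -1.7]
 [-1.8  2.6]
 [-1.1  2.3]
 [ 0.1  3. ]]
loop [0.50118412 0.28717415 0.20940303] end [0.49687357 0.24538737 0.2245587 ] wheel centre px [[307.52228111 222.46065447]]
rim [211.96052384 121.83680484] [403.02458548 309.88159915]
```

```bash
cat >> h.py <<'E'
V=[.5514,.2409,-.0827]; RR,pp=T(*V); w=lambda P:RR.apply(P)+pp; Q=toolq(V[2],1)
def st(n=''): print(n,round(manip.current_clock(),2),manip.current_tool_pos().round(4),'F',np.round(manip.current_force(),1),'gap',round(manip.current_finger_gap(),4),'g',np.round(manip.current_gripper_force(),1))
E
python3 - <<'E'
from h import *
manip.servo_line(w(LOOP+.06*S),Q,.15)
manip.servo_line(w(LOOP-.014*S),Q,.1); st('down')
effector.close(25); st('closed')
cv2.imwrite("pics/w2.png",viewer.get_image("wrist")[:,:,::-1])
E
```

```text
Traceback (most recent call last):
bench.PlanningError: the arm cannot follow that straight line within its joint ranges
```

```bash
python3 - <<'E'
from h import *
print(manip.current_q().round(2))
for n,P in (("pre",LOOP+.06*S),("pre4",LOOP+.04*S),("g",LOOP-.014*S),("pull",LOOP-.014*S+.05*Y),("pull+",LOOP+.05*Y+.06*S),("hub",F+.023*S),("hub1",F+.07*S),("hub2",F+.1*S),("hub3",F+.15*S)):
    a=manip.solve_ik(w(P),Q); print(n,None if a is None else a.round(2))
E
```

```text
[ 0.43 -0.24 -1.17  2.18  0.37  0.66 -1.09]
pre [-0.11  0.13 -0.87  2.16  0.93  0.8  -1.69]
pre4 [-0.11  0.18 -0.87  2.16  1.01  0.79 -1.74]
g [-0.27  0.27 -0.65  2.16  1.14  0.73 -1.84]
pull [-0.36  0.34 -0.65  2.08  1.14  0.81 -1.87]
pull+ [-0.22  0.23 -0.87  2.07  0.99  0.9  -1.77]
hub [-0.17  0.24 -0.65  2.22  1.17  0.65 -1.81]
hub1 [-0.2   0.12 -0.65  2.22  0.98  0.67 -1.66]
hub2 [ 0.52  0.26 -1.5   2.21  1.1   0.89 -1.74]
hub3 [ 0.54 -0.19 -1.3   2.19  0.46  0.64 -1.2 ]
```

```bash
python3 - <<'E'
from h import *
manip.move_pose(w(LOOP+.06*S),Q); st('pre')
manip.servo_line(w(LOOP-.014*S),Q,.08); st('down')
effector.close(25); st('closed')
cv2.imwrite("pics/w2.png",viewer.get_image("wrist")[:,:,::-1])
E
```

```text
pre 4.29 [0.4669 0.2897 0.2582] F [-0.1 -0.1 -0.4] gap 0.0918 g 0.0
down 5.37 [0.5093 0.2868 0.1985] F [ 0.1  0.7 -0.3] gap 0.0918 g 0.0
closed 6.45 [0.5091 0.2866 0.1979] F [ 0.2  0.5 -0. ] gap 0.0231 g 25.0
```

View pics/w2.png

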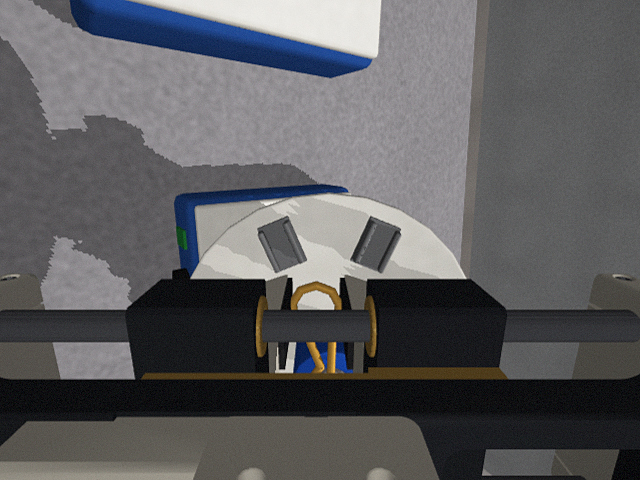

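The picture shows the loop held between the fingers at about (317,298) and the legs running to the shaft. Next: pull.

```bash
python3 - <<'E'
from h import *
effector.close(35); g=manip.current_tool_pos()
for d in (.01,.02,.03,.055):
    manip.servo_line(g+RR.apply(d*Y),Q,.06); st(d)
manip.servo_line(g+RR.apply(.055*Y+.08*S),Q,.15); st('up')
cv2.imwrite("pics/s2.png",np.hstack([cv2.resize(viewer.get_image("scene")[180:420,230:470,::-1],(400,400),interpolation=2),cv2.resize(viewer.get_image("wrist")[240:400,240:400,::-1],(400,400))]))
E
```

```text
0.01 7.03 [0.5102 0.2956 0.1975] F [-0.8 -4.1  0.8] gap 0.0227 g 35.0
0.02 7.35 [0.5107 0.3086 0.1983] F [-0.4 -0.1 -0.7] gap 0.0229 g 35.0
0.03 7.67 [0.5113 0.3176 0.1979] F [ 0.4 -0.6 -0.7] gap 0.0226 g 35.0
0.055 8.23 [0.5134 0.3417 0.1976] F [-0.7  0.7 -0.6] gap 0.023 g 35.0
up 8.92 [0.4684 0.3443 0.2632] F [ 0.5 -0.9 -0.5] gap 0.0228 g 35.0
```

View pics/s2.png

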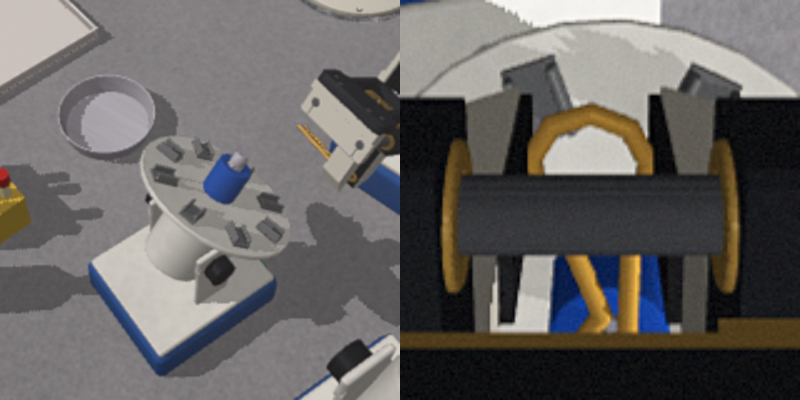

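The clip is out and held, with its legs pointing inward and the shaft free of it. Next: the dish.

```bash
python3 - <<'E'
from h import *
q=(R.from_euler('x',30,degrees=True)*R.from_quat(toolq(0,1,0))).as_quat()
zt=R.from_quat(q).apply([0,0,1])
L=np.array([.485,-.01+.022,.051]); tcp=L+.014*zt
for n,P in (("hi",tcp+[0,0,.2]),("lo",tcp)): print(n,manip.solve_ik(P,q))
p0=manip.current_tool_pos()
try: manip.servo_line(p0+[0,0,.1],None,.25)
except manip.PlanningError as e: print(e); manip.move_pose(p0+[-.02,0,.09],Q)
st('lift')
manip.move_pose(tcp+[0,0,.2],q); st('hi')
manip.servo_line(tcp,q,.15); st('lo')
effector.open_jaws(); manip.sleep(.3); st('open')
manip.servo_line(tcp+[0,-.03,.17],None,.3); st('up')
cv2.imwrite("pics/s3.png",np.hstack([cv2.resize(viewer.get_image("scene")[170:370,200:400,::-1],(400,400),interpolation=2),cv2.resize(viewer.get_image("top")[190:290,315:415,::-1],(400,400))]))
E
```

```text
hi [-0.05453604  0.27737366  0.38296315  1.95370427 -0.6464297   1.20043696
  0.64839746]
lo [ 0.57261059  0.62565061 -0.36867185  2.03131746 -0.45835536  0.70986569
  0.63296807]
lift 9.56 [0.4686 0.3435 0.3621] F [ 0.2 -1.  -1.2] gap 0.0228 g 35.0
hi 11.43 [0.4845 0.0199 0.2384] F [0.1 0.3 0.1] gap 0.0228 g 35.0
lo 12.92 [0.4856 0.0189 0.0396] F [ 0.3  0.  -0.3] gap 0.0226 g 35.0
open 14.4 [0.485  0.019  0.0389] F [-0.3  1.1 -0. ] gap 0.0922 g 0.0
up 15.12 [ 0.4846 -0.0107  0.2087] F [0.3 1.3 0.2] gap 0.0917 g 0.0
```

View pics/s3.png

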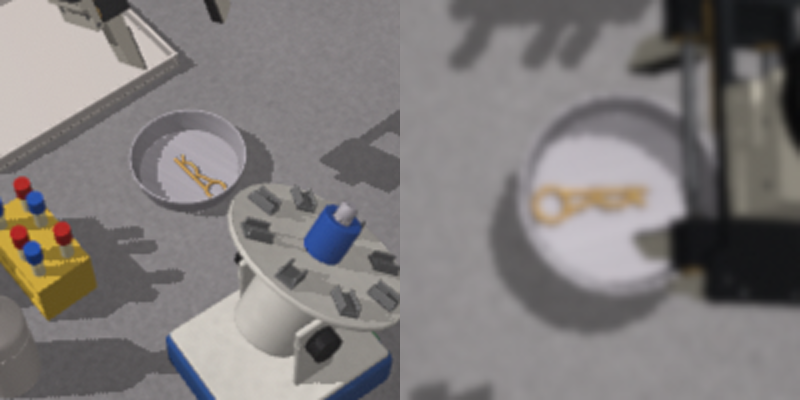

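The clip lies flat inside the dish. Next: the wheel.

```bash
python3 - <<'E'
from h import *
manip.move_pose([.42,.08,.38],toolq(0,1,15)); st('via')
for h in (.12,.11,.1,.095):
    try:
        manip.move_pose(w(F+h*S),Q); manip.servo_line(w(F+.024*S),Q,.1); print(h); break
    except manip.PlanningError as e: print(h,e)
st('at hub'); print(w(F+.024*S),manip.current_q().round(2))
E
```

```text
via 16.27 [0.4196 0.0793 0.3785] F [ 0.1 -0.5 -0.5] gap 0.0917 g 0.0
0.12
at hub 18.46 [0.5178 0.2439 0.1952] F [1.2 0.2 0.3] gap 0.0918 g 0.0
[0.51774957 0.24368925 0.19465965] [-0.18  0.23 -0.64  2.22  1.16  0.65 -1.8 ]
```

```bash
python3 - <<'E'
from h import *
effector.close(20); st('c20'); effector.close(50); st('c50')
g=manip.current_tool_pos()
for d in (.02,.05,.078,.09):
    manip.servo_line(g+RR.apply(d*S),Q,.07); st(d)
c=viewer.get_calibration("wrist")
cv2.imwrite("pics/s4.png",np.hstack([cv2.resize(viewer.get_image("scene")[180:420,230:470,::-1],(400,400),interpolation=2),cv2.resize(viewer.get_image("wrist")[80:480,120:520,::-1],(400,400))]))
E
```

```text
c20 19.34 [0.5162 0.244  0.1936] F [-4.9 -0.4  0.2] gap 0.0385 g 20.0
c50 19.56 [0.5162 0.244  0.1936] F [-5.3 -0.2  0.4] gap 0.038 g 50.0
0.02 20.0 [0.5046 0.2446 0.2098] F [ 0.7  0.1 -3.2] gap 0.0379 g 50.0
0.05 20.57 [0.4876 0.2459 0.2342] F [ 0.1  0.2 -4.2] gap 0.0382 g 50.0
0.078 21.12 [0.4717 0.2474 0.2572] F [ 0.5 -1.1 -3.3] gap 0.0379 g 50.0
0.09 21.45 [0.465  0.2482 0.2672] F [ 1.   0.3 -3.6] gap 0.0383 g 50.0
```

View pics/s4.png

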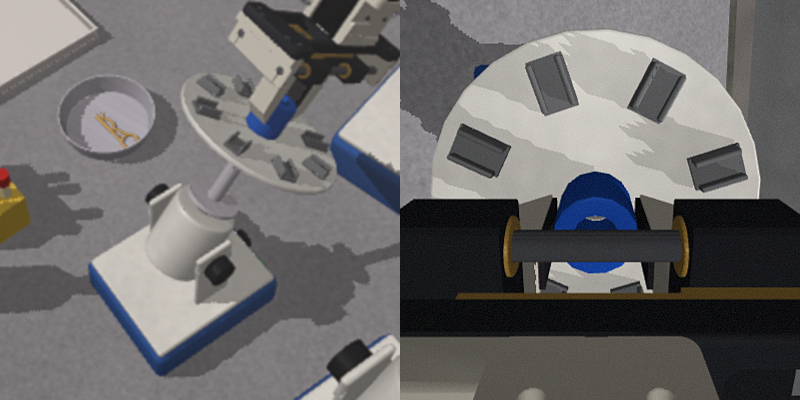

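The wheel is off the shaft and square in the grip; the shaft is bare. Next: carry it to the tray.

```bash
python3 - <<'E'
from h import *
effector.close(60)
p=manip.current_tool_pos()
try: manip.servo_line(p+[-.0,0,.08],Q,.15)
except manip.PlanningError as e: print(e); manip.servo_line(p+RR.apply(.03*S),Q,.15)
st('lift')
qd=toolq(-.02,1,0); t=np.array([.5265,-.264,0])
manip.move_pose([.45,.02,.36],toolq(-.05,1,15)); st('via')
manip.move_pose(t+[0,0,.17],qd); st('over')
manip.servo_line(t+[0,0,.05],qd,.12); st('50mm')
f0=manip.current_force()
for z in np.arange(.045,.020,-.0015):
    manip.servo_line(t+[0,0,z],qd,.03); f=manip.current_force()
    if f[2]-f0[2]>2.5: break
st('contact'); print(z,f-f0)
cv2.imwrite("pics/s5.png",np.hstack([cv2.resize(viewer.get_image("scene")[130:290,130:290,::-1],(400,400),interpolation=2),cv2.resize(viewer.get_image("wrist")[80:480,120:520,::-1],(400,400))]))
E
```

```text
lift 22.45 [0.4643 0.2476 0.346 ] F [ 0.6 -1.  -4.1] gap 0.0375 g 60.0
via 23.43 [0.4496 0.0208 0.3589] F [-0.3  0.4 -3.8] gap 0.0381 g 60.0
over 24.75 [ 0.5276 -0.2622  0.1705] F [-0.3 -0.  -2.4] gap 0.0381 g 60.0
50mm 25.9 [ 0.5272 -0.2644  0.0508] F [-0.1 -0.8 -3.2] gap 0.038 g 60.0
contact 29.22 [ 0.5267 -0.2642  0.0285] F [-4.1  1.6  9.4] gap 0.0376 g 60.0
0.026999999999999982 [-3.96412161  2.42412242 12.62700381]
```

View pics/s5.png

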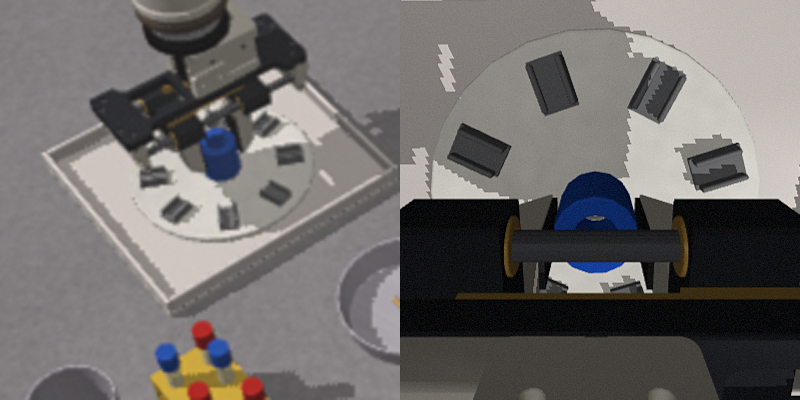

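The wheel sits flat on the tray floor inside the walls, hub up. Next: release and retreat.

```bash
python3 - <<'E'
from h import *
effector.open_jaws(); st('open')
p=manip.current_tool_pos(); manip.servo_line(p+[0,0,.15],None,.12); manip.move_pose([.35,-.35,.4],toolq(-.02,1,0)); st('up')
manip.sleep(.3)
cv2.imwrite("pics/s6.png",viewer.get_image("top")[:,:,::-1])
E
```

```text
open 30.31 [ 0.5265 -0.264   0.027 ] F [ 0.4  0.3 -0.3] gap 0.0918 g 0.0
up 32.85 [ 0.3509 -0.3488  0.3987] F [ 0.  -0.2  0.2] gap 0.0917 g 0.0
```

View pics/s6.png

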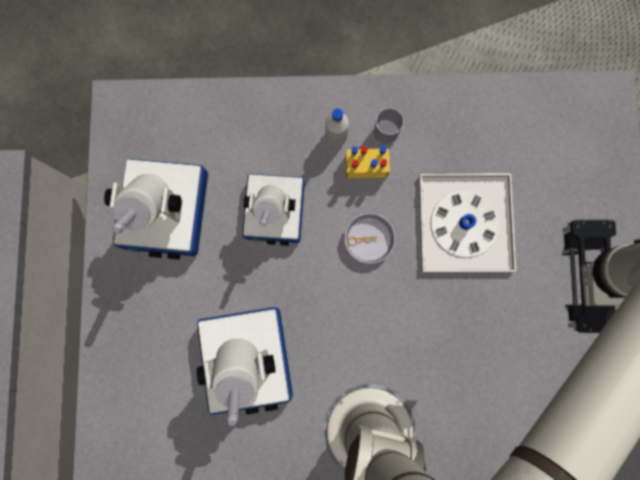

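The top view shows the wheel flat in the tray at (465,223), the clip in the dish at (363,240), and the rack, bottle and beaker where they were.

```bash
python3 -c "
from bench import manip
print(manip.hand_in())"
```

```text
the job is handed in; nothing more can be done
None
```

The job is handed in at about 33 s of the 48 s allowed: the clip is in the steel dish, the wheel was lowered flat into the white tray with its hub up, and the rack, bottle and beaker are where they stood.

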